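Finish loading a microplate and send it into the reader

TASK

The 96-well plate was left half loaded on the reader's drawn-out carrier, its near end riding up on the spring catch. Slide it along, still tilted, until its low end is hooked in under the fixed lip, and press the raised end down until the catch snaps over it and the plate lies flat in the nest; then push the carrier fully home into the reader, so that the dust flap closes behind the plate. Leave everything else on the bench where it is.

Things in the scene. Friction and masses are not known exactly. Their poses are not given: they have to be found in the camera images.
- plate_center (a point): white 96-well plate, 127.8 x 85.5 x 14.4 mm, about 100 g. Point: its centre, 7.2 mm above its underside. x axis: along its length, towards the low end that goes under the lip; z axis: its upward normal. It starts tilted about 13 degrees, low end on the nest floor 10 to 24 mm short of its place, raised end lying on the catch and sticking out past it by 2 to 15 mm.
- nest_floor (a point): black plate carrier, drawn out of the reader's front. Point: middle of its nest's floor, 46 mm above the table; travels with it. x axis: towards the lip; y axis: away from the reader (it goes in along -y). Nest 130.3 x 88.5 mm: end stop at x = +64.9 mm, corner walls at x = -65.4 mm; side and corner walls 8 mm high. A seated plate lies flat, its centre 7.2 mm above this point.
- lip_edge (a point): fixed lip at the nest's +x end: a black 80 mm wide ledge that overhangs the end of the nest by 6 mm, its underside 17 mm and its top 21 mm above the nest floor. Point: the middle of its free lower edge (x = +58.9 mm from nest_floor).
- catch_top (a point): spring catch at the nest's -x end: a steel tongue 34 mm wide. Point: middle of its 4 mm long top, 26.6 mm above the nest floor, x = -67.5 mm from nest_floor. Its nose slopes steeply inward down to a tip at x = -59.9 mm, 16.9 mm above the floor. A low thumb tab sticks out to x = -81 mm, 11 mm above the floor.
- catch (a joint): how far the catch is pushed back, m: 0 sprung forward, at most 0.008. A plate pushed up to the end stop stays tilted, its raised end's lower edge on the nose's slope about 23 mm above the floor, top edge about 37 mm; pressing down on that end with 5 to 12 N drives the catch back, the plate drops flat and the catch snaps over it.
- pull_face (a point): the carrier's upright pull, a black plate 70 mm wide (x), 10 mm thick and 34 mm high, on a tongue at the outer end of the carrier, top 28 mm above the nest floor. Point: the middle of its outer (+y) face, 57 mm above the table, 133 mm from nest_floor in y.
- carrier (a joint): travel of the carrier into the reader, m: 0 drawn fully out, 0.170 fully home against its stop. It slides stiffly (about 3 N, a little more while it opens the flap) and stays where it is left.
- flap_mid (a point): the reader's dust flap, a black panel 180 mm wide and 37 mm high, hung from its upper edge in the opening of the reader's front. Point: middle of its outer face when shut. The reader is a white box 300 mm wide; front part 106 mm high, upper housing 211 mm high from 100 mm behind the front. At home the pull's outer face stands 48 mm in front of the reader.
- flap (a joint): angle of the dust flap, rad: 0 shut, grows as it is pushed inward, at most 1.5; a light spring closes it.
- tip_box: blue pipette-tip box with clear lid, 82 x 120 x 66 mm, beyond the lip end of the carrier. Origin: middle of its underside. To be left alone.
- wash_bottle: green wash bottle, 66 mm across, 186 mm high, near the lip end of the carrier. Origin: middle of its underside. To be left alone.
- spare_plate: another plate, with a clear lid on, lying on the bench, 127.8 x 85.5 x 22.4 mm. Origin: middle of its underside. To be left alone.
- tube_rack: orange tube rack, 130 x 85 x 30 mm (38 with caps). Origin: middle of its underside. To be left alone.
- reagent_bottle: clear jar with blue cap, 74 mm across, 135 mm high. Origin: middle of its underside. To be left alone.
- media_bottle: clear bottle with blue cap, 70 mm across, 150 mm high. Origin: middle of its underside. To be left alone.
Not all that is in view belongs to the job. What is shaped like the part that bears plate_center but turquoise is not meant.

How it is judged:
On the way, in this order (a step that is already met when the one before it is completed fails the run):
1. the plate's low end is hooked under the lip while its other end is still raised and the carrier is still drawn out (x of plate_center in the frame of nest_floor above -0.0025 m and angle between the z axis of plate_center and the z axis of nest_floor, either way round above 0.1 rad and value of joint carrier below 0.02 m), for 0.05 s.
2. the plate lies flat in its nest with the catch sprung back over it, the carrier still out (angle between the z axis of plate_center and the z axis of nest_floor, either way round below 0.03 rad and z of plate_center in the frame of nest_floor below 0.0095 m and value of joint catch below 0.0015 m and value of joint carrier below 0.04 m), for 0.2 s.
3. the carrier is home and the flap has closed behind the plate (value of joint carrier above 0.166 m and value of joint flap below 0.08 rad), for 0.2 s.
At the end, for the whole second after the job is handed in: Carrier home within 4 mm of its stop, at rest; flap shut (0.08 rad); plate flat in the nest (0.03 rad), its centre within 4 mm of the nest's middle and at most 2.3 mm too high, under the lip, with the catch sprung forward over it (within 1.5 mm) (all of step 3 and angle between the z axis of plate_center and the z axis of nest_floor, either way round below 0.03 rad and horizontal distance between plate_center and nest_floor below 0.004 m and z of plate_center in the frame of nest_floor below 0.0095 m and value of joint catch below 0.0015 m and velocity of joint carrier below 0.01 m/s); the robot touches nothing.
It fails at once if a bystander on the bench was shifted by more than 25 mm (distance of any of tip_box, wash_bottle, spare_plate, tube_rack, reagent_bottle, media_bottle from where it was at the start of the episode above 0.025 m).
It also fails if it takes over 51 s, if anything falls off the work surface, if the arm or the gripper's body presses on something with over 40 N, if the wrist force passes 120 N, or if a joint passes its speed limit or range.

ROBOT

A 6-joint arm with a two-finger parallel gripper is mounted at the origin on the work surface. World frame = base frame: x ahead of the robot, y to its left, z up, the work surface at z = 0. Lengths are in m, angles in rad, forces in N, time in s.
With the tool pointing down it reaches from about 0.35 to 0.875 m from the base axis. Payload 4.2 kg.
Tool frame: the origin (TCP) lies on the centre line of the jaws, within the pads' length; the fingertips stand 14 mm ahead of it and the grasp point (between the pads) lies 5 mm behind it; z points along the fingers, y is the line along which they close (so a half turn about z gives the same grasp; the last joint's range is limited). The gripper opens to 87 mm and grips with 3 to 60 N. Pads are 19 mm wide; open, the fingers measure 117 mm over their backs; the gripper's body (75 mm by 190 mm) begins 51 mm behind the grasp point.
Start: joints at [0.259, 0.385, 0.008, 0, -1.194, -0.259], TCP at [0.625, 0, 0.207] pointing down, gripper open.
Joint ranges: [-3.14, 3.14], [-1.21, 2.06], [-1.07, 1.41], [-3.16, 2.05], [-2.99, -0.16], [-3.1, 3.1]. Speed limits (rad/s): [2.79, 2.79, 3.14, 3.14, 3.14, 3.14].

INTERFACE

Orientations are given as a unit quaternion [x, y, z, w].
In Python, from plant import * gives the robot as it stands.
- The arm moves only by the tool play_rows, never from a script. Its argument "plan" is a list of rows, each an object with "dr": the turn, a rotation vector about the tool's x, y, z in degrees, a list of three; "slide": the shift along the tool's x, y, z in cm, a list of three; "grip": the finger opening in cm, from 0 to 8.7. In form: [{"dr": [wx, wy, wz], "slide": [dx, dy, dz], "grip": grip}, ...]. A call has exactly 5 rows; each row is the pose to reach, as a shift and turn from the pose commanded when the call began, along the tool's axes at that moment; what a row does not reach only later rows make up. A row lasts 1/12 s, in which the tool goes at most 41.7 mm and 7.16 degrees, less where a joint would pass 70% of its speed; a pose out of reach is approached as far as the arm can. A call with a gripper value outside its range is refused whole. The fingers move at their own pace and stop on an object; "grip_force" is the grip in N (left out, the last holds). Time passes only in rows, so rows that repeat a pose let the fingers close, or fill a call up. It gives the time, the measured TCP pose, the force, the opening and the grip force at its end, in the units of the state.
- get_obs(): the state, without advancing time (a new reading comes with each control period).
- read_camera(name): name is "scene" or "side" or "wrist"; returns the picture (384x512x3 uint8, blue, green, red); there is no depth.
- camera_params(name): a dict with "K" (3x3 intrinsics, pixels), "rvec" (rotation vector, rad) and "tvec" (3), from world to camera coordinates, as OpenCV has them. Camera axes: x right, y down, z forward; pixel columns grow to the right and rows downward; lengths in m; the calibration is good to about 2 mm. A picture is of the moment at which its call begins: read the wrist's pose just before it. camera_params takes no time and is no camera call; for the wrist camera it gives the pose at the moment of the call.
- finish_job(): hands the job in; it is judged then, once.
The state is a dict: "clock": time; "joints": joint angles; "dq": joint speeds; "effort": joint torques, N m; "tcp_pos": TCP position; "tcp_rot": TCP orientation; "force": force on the tool from outside, world axes, zero at the start; "moment": the same for the moment, N m; "gripper_width": finger opening in m; "gripper_force": force on a finger pad.
Only numpy, scipy, OpenCV 4.12 (cv2) and the standard library are available. Lean on these libraries where they do the work, as an engineer would, in place of code of your own. Each camera call takes 0.05 s, during which the arm holds its last target. There are 200 camera calls.

## Working session

There is one attempt and no reset: what is moved stays moved. The work goes in short steps, Python scripts to look and compute and a tool call to move; the robot and the scene stay as the last step left them, time stands still between calls to the robot, and variables do not carry over. Pictures are saved under pics/ and viewed, at most 10 in all, crops included, and the job is handed in when it is done.

Besides the shell and the picture viewer there is one more tool, called after "Emit:" by a JSON object that holds its "op" and its "data", one argument or row to a line. play_rows: Moves the arm, as the interface text tells. Its arguments: {"type":"object","properties":{"plan":{"type":"array"},"grip_force":{"type":"number"}},"required":["plan"]}

```bash
mkdir -p pics; ls
cat > h.py <<'E'
from plant import *
import numpy as np, cv2
from scipy.spatial.transform import Rotation as R
def cam(n):
    p=camera_params(n); Rm=cv2.Rodrigues(np.array(p["rvec"],float))[0]; return np.array(p["K"],float),Rm,np.array(p["tvec"],float).ravel()
def px2w(n,uv,z):
    K,Rm,t=cam(n); d=Rm.T@np.linalg.inv(K)@np.array([uv[0],uv[1],1.]); c=-Rm.T@t
    return c+d*(z-c[2])/d[2]
def w2px(n,P):
    K,Rm,t=cam(n); q=(Rm@np.atleast_2d(P).T).T+t; q=q@K.T; return q[:,:2]/q[:,2:]
E
python3 - <<'E'
from h import *
a=read_camera("scene");b=read_camera("side")
np.save("scene0.npy",a);np.save("side0.npy",b)
cv2.imwrite("pics/scene0.png",cv2.resize(a,(800,600),interpolation=cv2.INTER_CUBIC))
cv2.imwrite("pics/side0.png",cv2.resize(b,(800,600),interpolation=cv2.INTER_CUBIC))
for n in("scene","side","wrist"):
    K,Rm,t=cam(n);print(n,K[0,0],(-Rm.T@t).round(3),Rm[2].round(3))
print(get_obs())
E
```

```text
pics
scene 365.0062578982816 [1.237 0.044 0.627] [-0.786  0.122 -0.606]
side 380.07752010147254 [0.373 0.89  0.687] [ 0.135 -0.755 -0.642]
wrist 295.13117661282007 [ 0.624 -0.078  0.383] [-0.002  0.281 -0.96 ]
{'clock': 0.1, 'joints': array([ 2.58609727e-01,  3.85493074e-01,  6.77690819e-03, -4.17149507e-04,
       -1.19400067e+00, -2.58578173e-01]), 'dq': array([-1.71090887e-04, -2.03783328e-03,  2.90184156e-03,  2.35378996e-03,
       -1.82207495e-06,  1.07403169e-04]), 'effort': array([ 1.65357815e-04, -3.91689312e+01,  1.87934643e+01,  4.23187181e+00,
        1.34990664e-02, -6.93199490e-05]), 'tcp_pos': array([6.24439311e-01, 1.77279573e-05, 2.05669212e-01]), 'tcp_rot': array([-7.07063199e-01,  7.07149682e-01,  6.50374636e-04, -7.32589599e-04]), 'force': array([ 0.8466009 ,  0.42604921, -0.78202339]), 'moment': array([-0.02056699,  0.06314991, -0.02956122]), 'gripper_force': 0.0, 'gripper_width': 0.0869833226600074}
```

View pics/scene0.png

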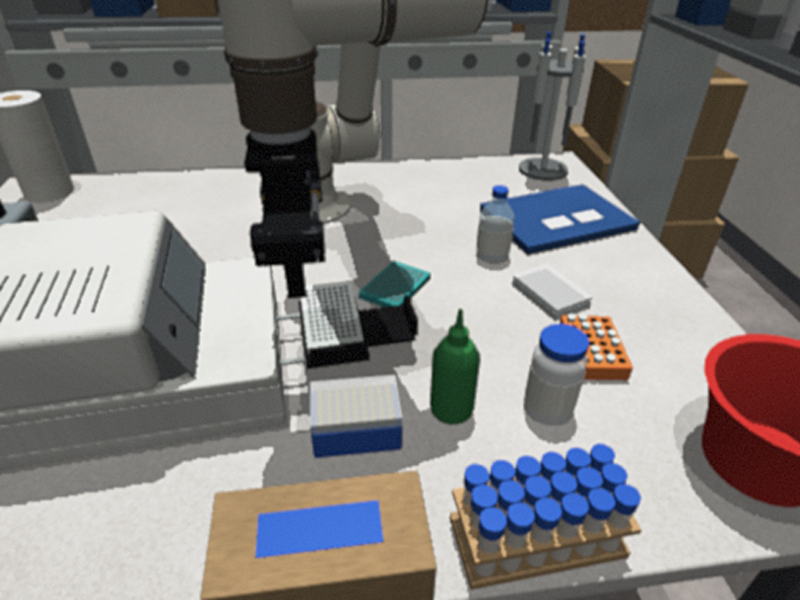

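View pics/side0.png

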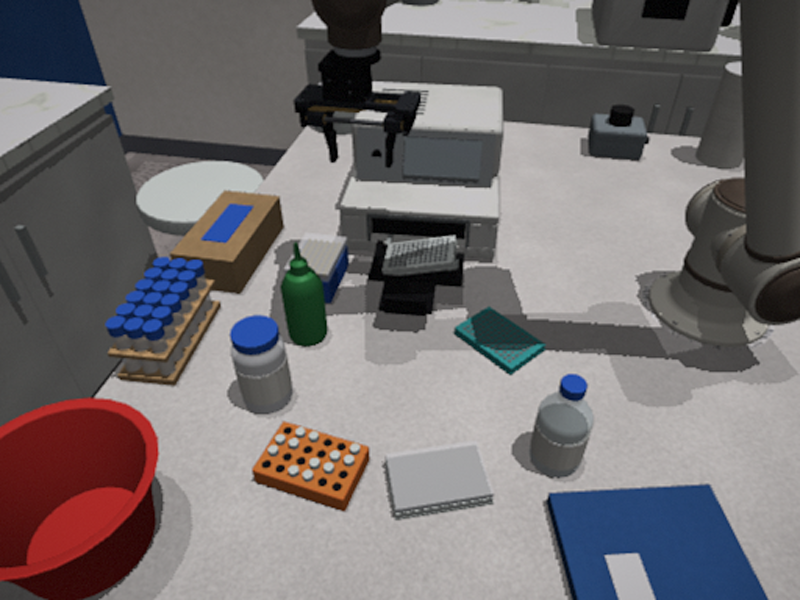

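The only plausible targets are the white plate on the carrier (scene 333,318), the turquoise plate (395,283) and the lidded spare (552,290). I choose the one on the carrier and check it close up.

Run:
```python
from h import *
a=np.load("scene0.npy");b=np.load("side0.npy")
w=read_camera("wrist")
c1=cv2.resize(a[165:245,170:290],(800,533),interpolation=cv2.INTER_CUBIC)
c2=cv2.resize(b[130:210,210:330],(800,533),interpolation=cv2.INTER_CUBIC)
cv2.imwrite("pics/c1.png",c1);cv2.imwrite("pics/c2.png",c2)
cv2.imwrite("pics/w0.png",w);np.save("w0.npy",w)
```

```text
(no output)
```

View pics/c2.png

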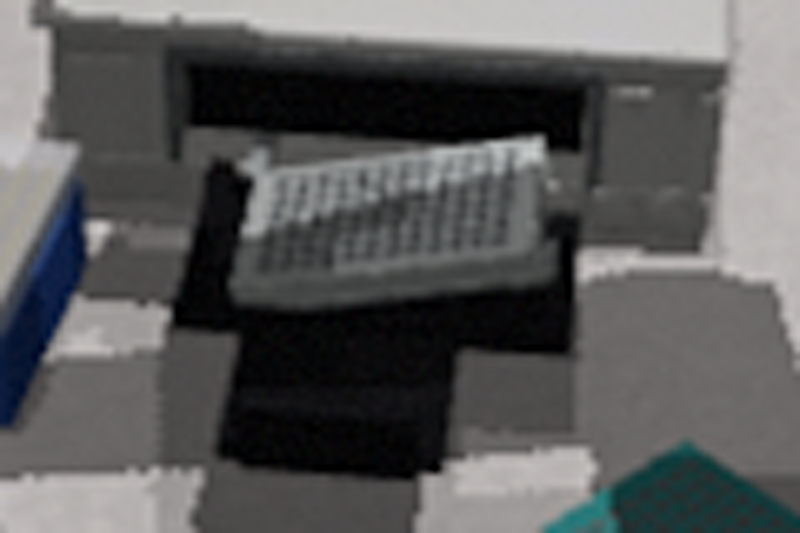

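View pics/w0.png

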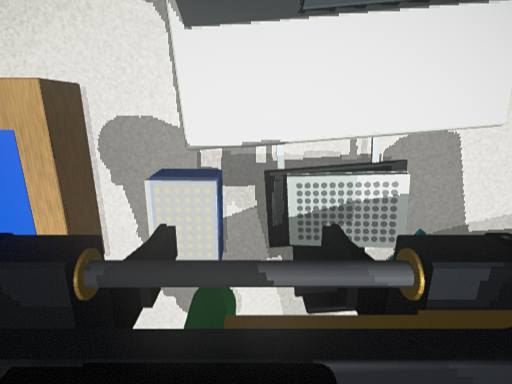

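Run:
```python
from h import *
p=px2w("wrist",(187,148),.106);q=px2w("wrist",(508,125),.106);print("reader edge",p.round(3),q.round(3),np.degrees(np.arctan2(p[1]-q[1],p[0]-q[0])))
for uv,z in [((288,177),.06),((410,174),.087),((408,246),.087),((288,246),.06),((265,170),.067),((266,246),.067)]:print(uv,px2w("wrist",uv,z).round(3))
w=np.load("w0.npy")
c=w[130:320,240:440];c=(255*(c/255.)**.45).astype(np.uint8)
cv2.imwrite("pics/w0c.png",cv2.resize(c,None,fx=3.1,fy=3.1,interpolation=cv2.INTER_CUBIC))
```

```text
reader edge [ 0.682 -0.041  0.106] [ 0.385 -0.062  0.106] 4.08115250125048
(288, 177) [ 0.579 -0.002  0.06 ]
(410, 174) [ 0.458 -0.011  0.087]
(408, 246) [0.447 0.07  0.087]
(288, 246) [0.576 0.083 0.06 ]
(265, 170) [ 0.606 -0.011  0.067]
(266, 246) [0.603 0.08  0.067]
```

View pics/w0c.png

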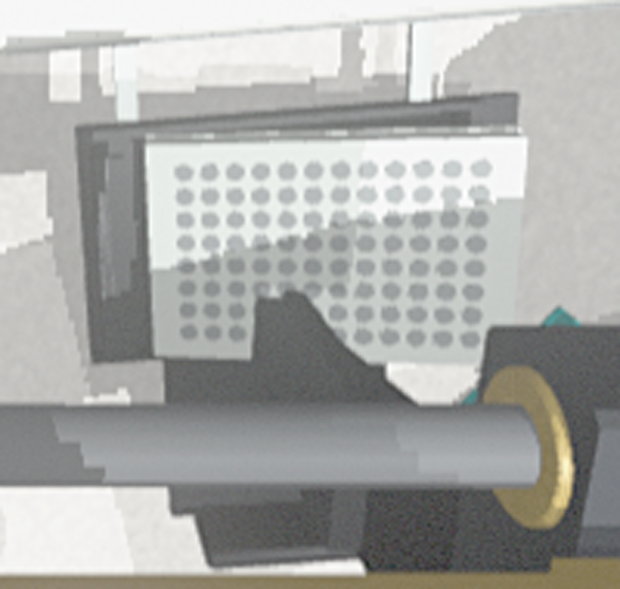

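The wrist crop shows the white plate (columns 288–410, rows 175–246). Its tilted end is on the robot side and the lip is at column about 270. Reader yaw is about +4.1° and the nest is near (0.527, 0.034). I'll turn the tool so the fingers straddle the catch and go behind the raised end.

Emit:
{"op": "play_rows", "data": {
  "plan": [
    {"dr": [0, 0, -7], "slide": [-0.6, 4, 0], "grip": 5.5},
    {"dr": [0, 0, -14], "slide": [-1.2, 8, 0], "grip": 5.5},
    {"dr": [0, 0, -21], "slide": [-1.8, 12, 0], "grip": 5.5},
    {"dr": [0, 0, -28], "slide": [-2.4, 16, 0], "grip": 5.5},
    {"dr": [0, 0, -35], "slide": [-2.7, 20, 0], "grip": 5.5}
  ],
  "grip_force": 20
}}

```text
clock: 0.57
tcp_pos: [0.423, 0.027, 0.206]
tcp_rot: [0.888, -0.459, -0.0, 0.0]
force: [-0.5, 0.3, 0.8]
gripper_width: 0.0619
gripper_force: 0.0
```

Emit:
{"op": "play_rows", "data": {
  "plan": [
    {"dr": [0, 0, -7], "slide": [0, 0, 0], "grip": 5.5},
    {"dr": [0, 0, -14], "slide": [0, 0, 0], "grip": 5.5},
    {"dr": [0, 0, -21], "slide": [0, 0, 0], "grip": 5.5},
    {"dr": [0, 0, -28], "slide": [0, 0, 0], "grip": 5.5},
    {"dr": [0, 0, -35], "slide": [0, 0, 0], "grip": 5.5}
  ]
}}

```text
clock: 0.98
tcp_pos: [0.4246, 0.027, 0.2066]
tcp_rot: [0.985, -0.171, -0.0, -0.0]
force: [0.8, 0.2, -0.4]
gripper_width: 0.0552
gripper_force: 0.0
```

Emit:
{"op": "play_rows", "data": {
  "plan": [
    {"dr": [0, 0, -7], "slide": [0, 0, 0], "grip": 5.5},
    {"dr": [0, 0, -14], "slide": [0, 0, 0], "grip": 5.5},
    {"dr": [0, 0, -21], "slide": [0, 0, 0], "grip": 5.5},
    {"dr": [0, 0, -24], "slide": [0, 0, 0], "grip": 5.5},
    {"dr": [0, 0, -24], "slide": [0, 0, 0], "grip": 5.5}
  ]
}}

```text
clock: 1.4
tcp_pos: [0.4247, 0.027, 0.2065]
tcp_rot: [0.999, 0.035, -0.0, 0.0]
force: [0.0, 0.3, -0.1]
gripper_width: 0.0549
gripper_force: 0.0
```

Run:
```python
from h import *
o=get_obs();print(o["clock"],o["tcp_pos"],R.from_quat(o["tcp_rot"]).as_matrix().round(3),o["gripper_width"],o["force"])
w=read_camera("wrist");np.save("w1.npy",w)
c=(255*(w/255.)**.5).astype(np.uint8)
N=np.array([.527,.034,.046]);th=np.radians(4.08);X=np.array([np.cos(th),np.sin(th),0]);Y=np.array([-np.sin(th),np.cos(th),0]);Z=np.array([0,0,1])
for x,y,z in[(-67.5,0,26.6),(58.9,0,17),(-65.4,-44,8),(-65.4,44,8),(-81,0,11),(58.9,40,21),(58.9,-40,21)]:
    u=w2px("wrist",N+(x*X+y*Y+z*Z)/1000)[0];print(x,y,z,u.round(0))
    cv2.drawMarker(c,tuple(int(i) for i in u.round()),(0,0,255),cv2.MARKER_CROSS,8,1)
cv2.imwrite("pics/w1.png",cv2.resize(c,(800,600),interpolation=cv2.INTER_CUBIC))
```

```text
1.4 [0.42472356 0.02696847 0.20646669] [[ 0.998  0.07  -0.   ]
 [ 0.07  -0.998 -0.   ]
 [-0.     0.    -1.   ]] 0.054888828172952736 [ 0.04524888  0.30163097 -0.09704713]
-67.5 0 26.6 [248. 148.]
58.9 0 17 [248.  15.]
-65.4 -44 8 [288. 144.]
-65.4 44 8 [208. 144.]
-81 0 11 [248. 158.]
58.9 40 21 [206.  14.]
58.9 -40 21 [290.  14.]
```

View pics/w1.png

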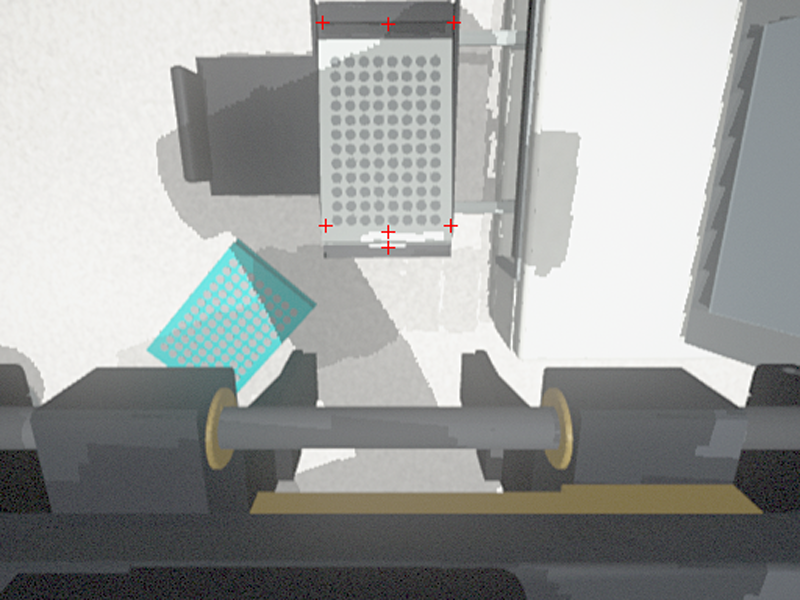

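Markers agree with the view: catch at (388,240), fingers centred on column 388, and the plate's raised end at row about 240. I'll descend and push.

Emit:
{"op": "play_rows", "data": {
  "plan": [
    {"dr": [0, 0, 0], "slide": [0, 0, 4], "grip": 5.5},
    {"dr": [0, 0, 0], "slide": [0, 0, 8], "grip": 5.5},
    {"dr": [0, 0, 0], "slide": [0, 0, 11], "grip": 5.5},
    {"dr": [0, 0, 0], "slide": [0, 0, 12.6], "grip": 5.5},
    {"dr": [0, 0, 0], "slide": [0, 0, 12.6], "grip": 5.5}
  ]
}}

```text
clock: 1.87
tcp_pos: [0.422, 0.0258, 0.0773]
tcp_rot: [0.999, 0.034, -0.004, 0.001]
force: [0.2, -0.2, 0.6]
gripper_width: 0.0549
gripper_force: 0.0
```

Emit:
{"op": "play_rows", "data": {
  "plan": [
    {"dr": [0, 0, 0], "slide": [0.3, 0, 0], "grip": 5.5},
    {"dr": [0, 0, 0], "slide": [0.6, 0, 0], "grip": 5.5},
    {"dr": [0, 0, 0], "slide": [0.9, 0, 0], "grip": 5.5},
    {"dr": [0, 0, 0], "slide": [1.2, 0, 0], "grip": 5.5},
    {"dr": [0, 0, 0], "slide": [1.5, 0, 0], "grip": 5.5}
  ]
}}

```text
clock: 2.28
tcp_pos: [0.4411, 0.0284, 0.0817]
tcp_rot: [0.999, 0.035, 0.001, -0.0]
force: [-0.3, -0.2, -0.1]
gripper_width: 0.0551
gripper_force: 0.0
```

Emit:
{"op": "play_rows", "data": {
  "plan": [
    {"dr": [0, 0, 0], "slide": [0.15, 0, 0], "grip": 5.5},
    {"dr": [0, 0, 0], "slide": [0.3, 0, 0], "grip": 5.5},
    {"dr": [0, 0, 0], "slide": [0.45, 0, 0], "grip": 5.5},
    {"dr": [0, 0, 0], "slide": [0.6, 0, 0], "grip": 5.5},
    {"dr": [0, 0, 0], "slide": [0.7, 0, 0], "grip": 5.5}
  ]
}}

```text
clock: 2.7
tcp_pos: [0.447, 0.0285, 0.0806]
tcp_rot: [0.999, 0.035, -0.0, 0.0]
force: [0.3, -0.4, -0.2]
gripper_width: 0.055
gripper_force: 0.0
```

Emit:
{"op": "play_rows", "data": {
  "plan": [
    {"dr": [0, 0, 0], "slide": [0.1, 0, 0], "grip": 5.5},
    {"dr": [0, 0, 0], "slide": [0.2, 0, 0], "grip": 5.5},
    {"dr": [0, 0, 0], "slide": [0.3, 0, 0], "grip": 5.5},
    {"dr": [0, 0, 0], "slide": [0.4, 0, 0], "grip": 5.5},
    {"dr": [0, 0, 0], "slide": [0.4, 0, 0], "grip": 5.5}
  ]
}}

```text
clock: 3.12
tcp_pos: [0.4511, 0.0289, 0.0807]
tcp_rot: [0.999, 0.035, 0.0, 0.0]
force: [0.3, -0.8, -0.5]
gripper_width: 0.0549
gripper_force: 0.0
```

Run:
```python
from h import *
o=get_obs();print(o["clock"],o["tcp_pos"],o["force"])
w=read_camera("wrist");b=read_camera("side")
g=lambda c:(255*(c/255.)**.5).astype(np.uint8)
np.save("w2.npy",w);np.save("b2.npy",b)
A=cv2.resize(g(w)[40:300,130:390],(400,400),interpolation=cv2.INTER_CUBIC)
B=cv2.resize(g(b)[130:210,230:310],(400,400),interpolation=cv2.INTER_CUBIC)
cv2.imwrite("pics/w2.png",np.hstack([A,B]))
```

```text
3.1167 [0.45113752 0.02887575 0.08066742] [ 0.26113671 -0.83013742 -0.52372948]
```

View pics/w2.png

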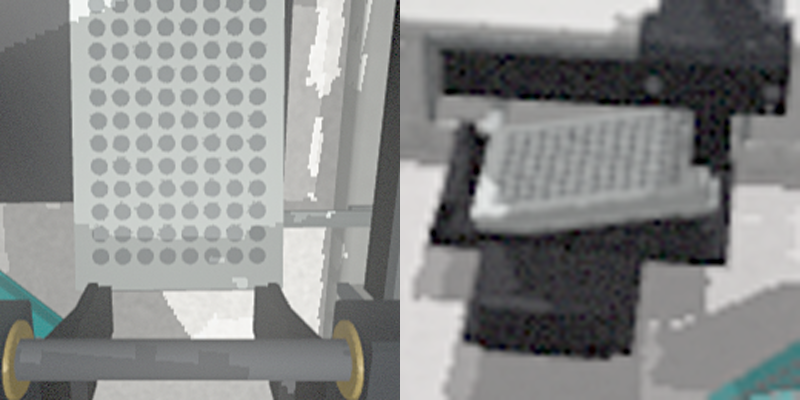

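The fingers are against the plate's raised end (crop row 288), centred, and the plate is still tilted. I'll push on to the stop.

Emit:
{"op": "play_rows", "data": {
  "plan": [
    {"dr": [0, 0, 0], "slide": [0.1, 0, 0], "grip": 5.5},
    {"dr": [0, 0, 0], "slide": [0.2, 0, 0], "grip": 5.5},
    {"dr": [0, 0, 0], "slide": [0.3, 0, 0], "grip": 5.5},
    {"dr": [0, 0, 0], "slide": [0.4, 0, 0], "grip": 5.5},
    {"dr": [0, 0, 0], "slide": [0.5, 0, 0], "grip": 5.5}
  ]
}}

```text
clock: 3.63
tcp_pos: [0.456, 0.0292, 0.0807]
tcp_rot: [0.999, 0.035, 0.0, -0.0]
force: [-0.3, 0.2, -0.9]
gripper_width: 0.0549
gripper_force: 0.0
```

Emit:
{"op": "play_rows", "data": {
  "plan": [
    {"dr": [0, 0, 0], "slide": [0.1, 0, 0], "grip": 5.5},
    {"dr": [0, 0, 0], "slide": [0.2, 0, 0], "grip": 5.5},
    {"dr": [0, 0, 0], "slide": [0.3, 0, 0], "grip": 5.5},
    {"dr": [0, 0, 0], "slide": [0.3, 0, 0], "grip": 5.5},
    {"dr": [0, 0, 0], "slide": [0.3, 0, 0], "grip": 5.5}
  ]
}}

```text
clock: 4.05
tcp_pos: [0.4589, 0.0294, 0.0806]
tcp_rot: [0.999, 0.035, -0.0, -0.0]
force: [0.8, -1.2, 0.6]
gripper_width: 0.0546
gripper_force: 0.0
```

Emit:
{"op": "play_rows", "data": {
  "plan": [
    {"dr": [0, 0, 0], "slide": [0.1, 0, 0], "grip": 5.5},
    {"dr": [0, 0, 0], "slide": [0.2, 0, 0], "grip": 5.5},
    {"dr": [0, 0, 0], "slide": [0.3, 0, 0], "grip": 5.5},
    {"dr": [0, 0, 0], "slide": [0.3, 0, 0], "grip": 5.5},
    {"dr": [0, 0, 0], "slide": [0.3, 0, 0], "grip": 5.5}
  ]
}}

```text
clock: 4.47
tcp_pos: [0.462, 0.0296, 0.0806]
tcp_rot: [0.999, 0.035, 0.0, -0.0]
force: [0.4, 0.4, -0.1]
gripper_width: 0.0548
gripper_force: 0.0
```

Run:
```python
from h import *
o=get_obs();print(o["clock"],o["tcp_pos"],o["force"])
w=read_camera("wrist");b=read_camera("scene")
g=lambda c:(255*(c/255.)**.5).astype(np.uint8)
np.save("w3.npy",w)
A=cv2.resize(g(w)[0:300,130:390],(400,462),interpolation=cv2.INTER_CUBIC)
B=cv2.resize(g(b)[170:240,180:250],(400,462),interpolation=cv2.INTER_CUBIC)
cv2.imwrite("pics/w3.png",np.hstack([A,B]))
```

```text
4.4667 [0.4619727  0.0296153  0.08063783] [ 0.4000436   0.4143787  -0.10320885]
```

View pics/w3.png

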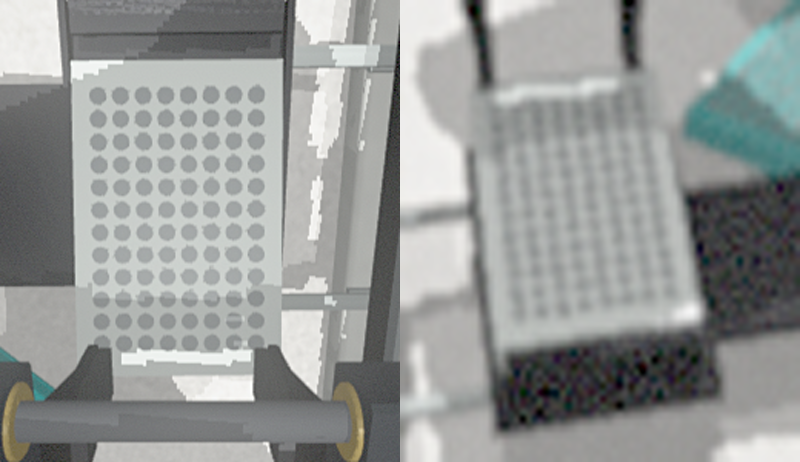

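```bash
cat >> h.py <<'E'
th=np.radians(4.08);NX=np.array([np.cos(th),np.sin(th),0]);NY=np.array([-np.sin(th),np.cos(th),0]);N0=np.array([.527,.034,.046])
def nest(P): d=np.asarray(P)-N0; return np.array([d@NX,d@NY,d[2]])*1000
def plate(px):
    # px: full-image pixels of corner wells [+x-left,+x-right,-x-left,-x-right], left=+y
    o=np.array([[49.5,31.5,7.2],[49.5,-31.5,7.2],[-49.5,31.5,7.2],[-49.5,-31.5,7.2]])/1000
    K,Rm,t=cam("wrist");ok,rv,tv=cv2.solvePnP(o,np.array(px,float),K,None)
    Rw=Rm.T@cv2.Rodrigues(rv)[0];c=Rm.T@(tv.ravel()-t)
    print("centre nest mm",nest(c).round(1),"tilt",np.degrees(np.arccos(Rw[2,2])).round(1),"yaw",np.degrees(np.arctan2(Rw[1,0],Rw[0,0])).round(1))
    for a in[(-63.9,0,7.2),(-63.9,0,-7.2),(63.9,0,-7.2),(63.9,0,7.2)]:print(a,nest(c+Rw@np.array(a)/1000).round(1))
    return c,Rw
E
python3 - <<'E'
from h import *
f=lambda x,y:(130+x/(400/260),y/(462/300))
plate([f(98,95),f(257,95),f(102,342),f(250,342)])
o=get_obs();T=o["tcp_pos"];print("tcp",nest(T))
# lip lines, rows 32 and 58 col 180
for r in(32,):
  for z in(.063,.067):print(r,nest(px2w("wrist",f(180,r),z)))
# finger silhouettes: project tip front corners
Rt=R.from_quat(o["tcp_rot"]).as_matrix()
for a in[(9.5,-27.4,14),(-9.5,-27.4,14),(9.5,-27.4,0),(9.5,-42,14)]:
  u=w2px("wrist",T+Rt@np.array(a)/1000)[0];print(a,((u-[130,0])*1.54).round())
E
```

```text
centre nest mm [-12.8   1.6  18.8] tilt 8.6 yaw 3.7
(-63.9, 0, 7.2) [-74.9   2.1  35.5]
(-63.9, 0, -7.2) [-77.    2.   21.3]
(63.9, 0, -7.2) [49.3  1.2  2.1]
(63.9, 0, 7.2) [51.5  1.3 16.4]
tcp [-65.28665095   0.24345639  34.62548345]
32 [59.7902592   0.18839255 17.        ]
32 [58.7952047   0.16943053 21.        ]
(9.5, -27.4, 14) [119. 321.]
(-9.5, -27.4, 14) [121. 360.]
(9.5, -27.4, 0) [115. 332.]
(9.5, -42, 14) [ 87. 321.]
```

Run:
```python
from h import *
f=lambda x,y:(130+x/(400/260),40+y/(400/260))
print("w2 (subtract 10.9 from x)");plate([f(97,5),f(258,5),f(101,257),f(257,257)])
g=lambda x,y:(x/1.5625,y/1.5625)
print("w1 (shift x -37.5, z +126)");plate([g(336,62),g(434,62),g(337,220),g(434,220)])
c,Rm=np.load("w3.npy"),0
x=(255*(c[190:290,170:330]/255.)**.4).astype(np.uint8)
cv2.imwrite("pics/w3z.png",cv2.resize(x,(800,500),interpolation=cv2.INTER_LANCZOS4))
```

```text
w2 (subtract 10.9 from x)
centre nest mm [-2.   1.  20.6] tilt 13.0 yaw 4.3
(-63.9, 0, 7.2) [-62.6   0.7  41.9]
(-63.9, 0, -7.2) [-65.9   0.8  27.9]
(63.9, 0, -7.2) [58.7  1.3 -0.8]
(63.9, 0, 7.2) [61.9  1.1 13.3]
w1 (shift x -37.5, z +126)
centre nest mm [  25.     1.4 -108.2] tilt 11.8 yaw 4.2
(-63.9, 0, 7.2) [-36.1   1.2 -88.1]
(-63.9, 0, -7.2) [ -39.     1.3 -102.2]
(63.9, 0, -7.2) [  86.1    1.5 -128.3]
(63.9, 0, 7.2) [  89.     1.4 -114.2]
```

View pics/w3z.png

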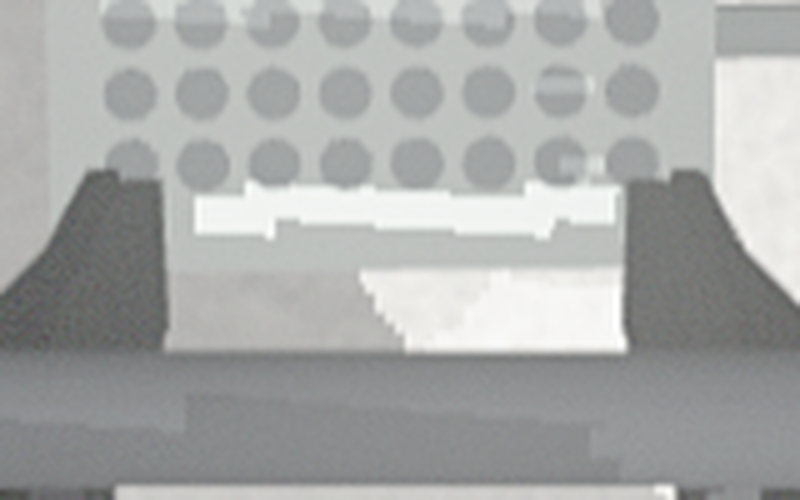

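The images and numbers don't agree. The plate has not moved (centre still about -12.5 mm, tilt about 13°), yet the fingers cover its last well row. From the 54.9 mm finger gap, which spans 92 px, the real fingertips sit about 14 mm *behind* the reported TCP rather than ahead of it. They passed over the plate without touching it. I'll back off, go 27 mm lower and watch the forces.

Emit:
{"op": "play_rows", "data": {
  "plan": [
    {"dr": [0, 0, 0], "slide": [-2, 0, 0], "grip": 5.5},
    {"dr": [0, 0, 0], "slide": [-4, 0, 0], "grip": 5.5},
    {"dr": [0, 0, 0], "slide": [-4, 0, 0], "grip": 5.5},
    {"dr": [0, 0, 0], "slide": [-4, 0, 1], "grip": 5.5},
    {"dr": [0, 0, 0], "slide": [-4, 0, 1], "grip": 5.5}
  ]
}}

```text
clock: 4.98
tcp_pos: [0.4212, 0.0266, 0.0699]
tcp_rot: [0.999, 0.035, -0.001, 0.0]
force: [0.3, 1.3, 0.3]
gripper_width: 0.055
gripper_force: 0.0
```

Emit:
{"op": "play_rows", "data": {
  "plan": [
    {"dr": [0, 0, 0], "slide": [0, 0, 0.4], "grip": 5.5},
    {"dr": [0, 0, 0], "slide": [0, 0, 0.8], "grip": 5.5},
    {"dr": [0, 0, 0], "slide": [0, 0, 1.2], "grip": 5.5},
    {"dr": [0, 0, 0], "slide": [0, 0, 1.6], "grip": 5.5},
    {"dr": [0, 0, 0], "slide": [0, 0, 1.6], "grip": 5.5}
  ]
}}

```text
clock: 5.4
tcp_pos: [0.4215, 0.0266, 0.0538]
tcp_rot: [0.999, 0.035, -0.001, 0.0]
force: [-0.9, -1.2, -0.6]
gripper_width: 0.0548
gripper_force: 0.0
```

Emit:
{"op": "play_rows", "data": {
  "plan": [
    {"dr": [0, 0, 0], "slide": [0.5, 0, 0], "grip": 5.5},
    {"dr": [0, 0, 0], "slide": [1, 0, 0], "grip": 5.5},
    {"dr": [0, 0, 0], "slide": [1.4, 0, 0], "grip": 5.5},
    {"dr": [0, 0, 0], "slide": [1.6, 0, 0], "grip": 5.5},
    {"dr": [0, 0, 0], "slide": [1.8, 0, 0], "grip": 5.5}
  ]
}}

```text
clock: 5.82
tcp_pos: [0.4405, 0.0281, 0.0547]
tcp_rot: [0.999, 0.035, 0.0, -0.0]
force: [0.8, -0.2, -0.2]
gripper_width: 0.0549
gripper_force: 0.0
```

Run:
```python
from h import *
w=read_camera("wrist");np.save("w4.npy",w);o=get_obs();print(nest(o["tcp_pos"]),o["force"])
G=cv2.cvtColor(w,cv2.COLOR_BGR2GRAY)
for y in(-20,0,20):
  print(y,[(x,int(G[int(v),int(u)])) for x in range(36,68,2) for u,v in [w2px("wrist",N0+NX*x/1e3+NY*y/1e3+np.array([0,0,.0145]))[0]] if 0<=v<384])
for y in (0,-10,10):
  print("raised",y,[(x,int(G[int(v),int(u)])) for x in range(-92,-58,2) for u,v in [w2px("wrist",N0+NX*x/1e3+NY*y/1e3+np.array([0,0,.041]))[0]] if 0<=v<384])
```

```text
[-86.48593261   0.34769966   8.73465652] [ 0.79338577 -0.27770307 -0.14064118]
-20 [(36, 76), (38, 85), (40, 83), (42, 132)]
0 [(36, 150), (38, 86), (40, 104), (42, 149)]
20 [(36, 230), (38, 231), (40, 229), (42, 228)]
raised 0 [(-92, 49), (-90, 121), (-88, 212), (-86, 204), (-84, 210), (-82, 204), (-80, 210), (-78, 212), (-76, 209), (-74, 209), (-72, 103), (-70, 129), (-68, 128), (-66, 128), (-64, 129), (-62, 130), (-60, 130)]
raised -10 [(-92, 48), (-90, 214), (-88, 203), (-86, 210), (-84, 204), (-82, 206), (-80, 210), (-78, 208), (-76, 208), (-74, 210), (-72, 99), (-70, 129), (-68, 127), (-66, 127), (-64, 127), (-62, 129), (-60, 132)]
raised 10 [(-92, 45), (-90, 112), (-88, 108), (-86, 111), (-84, 112), (-82, 108), (-80, 110), (-78, 109), (-76, 113), (-74, 112), (-72, 106), (-70, 127), (-68, 127), (-66, 128), (-64, 127), (-62, 126), (-60, 127)]
```

Emit:
{"op": "play_rows", "data": {
  "plan": [
    {"dr": [0, 0, 0], "slide": [0.1, 0, 0], "grip": 5.5},
    {"dr": [0, 0, 0], "slide": [0.2, 0, 0], "grip": 5.5},
    {"dr": [0, 0, 0], "slide": [0.3, 0, 0], "grip": 5.5},
    {"dr": [0, 0, 0], "slide": [0.4, 0, 0], "grip": 5.5},
    {"dr": [0, 0, 0], "slide": [0.5, 0, 0], "grip": 5.5}
  ]
}}

```text
clock: 6.28
tcp_pos: [0.4448, 0.0284, 0.0546]
tcp_rot: [0.999, 0.035, -0.0, 0.0]
force: [-1.4, -0.6, -1.2]
gripper_width: 0.0551
gripper_force: 0.2
```

```bash
cat >> h.py <<'E'
def edge(z=.041,lo=-92,hi=-50,save=None):
    w=read_camera("wrist");o=get_obs();print(o["clock"],"tcp",nest(o["tcp_pos"]).round(1),"F",o["force"].round(1))
    if save:np.save(save,w)
    G=cv2.cvtColor(w,cv2.COLOR_BGR2GRAY)
    for y in(-10,10):
        xs=np.arange(lo,hi,1.);g=[int(G[int(v),int(u)]) for x in xs for u,v in [w2px("wrist",N0+NX*x/1e3+NY*y/1e3+np.array([0,0,z]))[0]]]
        print(y," ".join(f"{int(x)}:{a}" for x,a in zip(xs,g)))
E
python3 -c "
from h import *
edge(save='w5.npy')"
```

```text
6.3333 tcp [-82.1   0.3   8.7] F [ 0.6  0.1 -0.7]
-10 -92:65 -91:64 -90:58 -89:57 -88:50 -87:45 -86:178 -85:210 -84:206 -83:203 -82:207 -81:208 -80:209 -79:212 -78:210 -77:202 -76:209 -75:206 -74:208 -73:210 -72:161 -71:71 -70:55 -69:40 -68:100 -67:129 -66:127 -65:127 -64:127 -63:128 -62:127 -61:126 -60:129 -59:128 -58:128 -57:129 -56:96 -55:82 -54:84 -53:112 -52:117 -51:169
10 -92:63 -91:59 -90:55 -89:53 -88:48 -87:41 -86:95 -85:112 -84:111 -83:112 -82:111 -81:113 -80:108 -79:106 -78:109 -77:106 -76:111 -75:110 -74:114 -73:115 -72:86 -71:67 -70:67 -69:55 -68:96 -67:128 -66:127 -65:127 -64:126 -63:127 -62:128 -61:126 -60:129 -59:126 -58:128 -57:128 -56:128 -55:130 -54:153 -53:169 -52:169 -51:169
```

The plate moves now: its edge advanced about 4.3 mm for 4.4 mm of finger travel.

Emit:
{"op": "play_rows", "data": {
  "plan": [
    {"dr": [0, 0, 0], "slide": [0.12, 0, 0], "grip": 5.5},
    {"dr": [0, 0, 0], "slide": [0.24, 0, 0], "grip": 5.5},
    {"dr": [0, 0, 0], "slide": [0.36, 0, 0], "grip": 5.5},
    {"dr": [0, 0, 0], "slide": [0.48, 0, 0], "grip": 5.5},
    {"dr": [0, 0, 0], "slide": [0.6, 0, 0], "grip": 5.5}
  ]
}}

```text
clock: 6.75
tcp_pos: [0.451, 0.0288, 0.0546]
tcp_rot: [0.999, 0.035, -0.0, 0.0]
force: [0.6, 0.5, 0.5]
gripper_width: 0.0547
gripper_force: 0.2
```

Emit:
{"op": "play_rows", "data": {
  "plan": [
    {"dr": [0, 0, 0], "slide": [0.05, 0, 0], "grip": 5.5},
    {"dr": [0, 0, 0], "slide": [0.1, 0, 0], "grip": 5.5},
    {"dr": [0, 0, 0], "slide": [0.15, 0, 0], "grip": 5.5},
    {"dr": [0, 0, 0], "slide": [0.15, 0, 0], "grip": 5.5},
    {"dr": [0, 0, 0], "slide": [0.15, 0, 0], "grip": 5.5}
  ]
}}

```text
clock: 7.17
tcp_pos: [0.4526, 0.029, 0.0547]
tcp_rot: [0.999, 0.035, 0.0, -0.0]
force: [-0.7, -0.6, -0.2]
gripper_width: 0.0546
gripper_force: 0.0
```

```bash
python3 -c "
from h import *
edge(z=.039,lo=-76,hi=-54,save='w6.npy')"
```

```text
7.2167 tcp [-74.7   0.3   8.7] F [ 0.1 -0.2 -0.2]
-10 -76:202 -75:203 -74:205 -73:207 -72:196 -71:135 -70:57 -69:62 -68:62 -67:86 -66:91 -65:89 -64:73 -63:95 -62:95 -61:93 -60:91 -59:100 -58:120 -57:125 -56:124 -55:126
10 -76:109 -75:105 -74:104 -73:111 -72:101 -71:76 -70:64 -69:63 -68:63 -67:87 -66:90 -65:83 -64:78 -63:91 -62:94 -61:93 -60:84 -59:107 -58:126 -57:122 -56:126 -55:125
```

Emit:
{"op": "play_rows", "data": {
  "plan": [
    {"dr": [0, 0, 0], "slide": [0.05, 0, 0], "grip": 5.5},
    {"dr": [0, 0, 0], "slide": [0.1, 0, 0], "grip": 5.5},
    {"dr": [0, 0, 0], "slide": [0.15, 0, 0], "grip": 5.5},
    {"dr": [0, 0, 0], "slide": [0.15, 0, 0], "grip": 5.5},
    {"dr": [0, 0, 0], "slide": [0.15, 0, 0], "grip": 5.5}
  ]
}}

```text
clock: 7.63
tcp_pos: [0.4539, 0.029, 0.0546]
tcp_rot: [0.999, 0.035, -0.0, 0.0]
force: [-0.9, -0.1, 0.5]
gripper_width: 0.0548
gripper_force: 0.1
```

```bash
python3 -c "
from h import *
edge(z=.037,lo=-76,hi=-54,save='w7.npy')"
```

```text
7.6833 tcp [-73.3   0.2   8.6] F [ 0.1  0.5 -0.4]
-10 -76:202 -75:206 -74:202 -73:209 -72:165 -71:56 -70:62 -69:63 -68:83 -67:94 -66:90 -65:74 -64:89 -63:95 -62:94 -61:92 -60:83 -59:125 -58:125 -57:124 -56:125 -55:124
10 -76:106 -75:105 -74:108 -73:111 -72:85 -71:60 -70:61 -69:64 -68:84 -67:93 -66:82 -65:77 -64:91 -63:93 -62:93 -61:89 -60:88 -59:125 -58:125 -57:125 -56:124 -55:124
```

Emit:
{"op": "play_rows", "data": {
  "plan": [
    {"dr": [0, 0, 0], "slide": [0.05, 0, 0], "grip": 5.5},
    {"dr": [0, 0, 0], "slide": [0.1, 0, 0], "grip": 5.5},
    {"dr": [0, 0, 0], "slide": [0.15, 0, 0], "grip": 5.5},
    {"dr": [0, 0, 0], "slide": [0.2, 0, 0], "grip": 5.5},
    {"dr": [0, 0, 0], "slide": [0.2, 0, 0], "grip": 5.5}
  ]
}}

```text
clock: 8.1
tcp_pos: [0.4544, 0.0288, 0.0542]
tcp_rot: [0.999, 0.035, -0.002, 0.0]
force: [-4.6, 0.0, 2.0]
gripper_width: 0.0551
gripper_force: 2.5
```

```bash
python3 -c "
from h import *
edge(z=.037,lo=-76,hi=-54,save='w8.npy')"
```

```text
8.15 tcp [-72.7  -0.1   8.2] F [-5.9  1.5  1.6]
-10 -76:201 -75:201 -74:203 -73:204 -72:168 -71:84 -70:59 -69:59 -68:69 -67:92 -66:86 -65:75 -64:89 -63:94 -62:93 -61:90 -60:80 -59:106 -58:124 -57:123 -56:124 -55:125
10 -76:108 -75:106 -74:104 -73:110 -72:87 -71:63 -70:63 -69:59 -68:75 -67:96 -66:82 -65:70 -64:95 -63:93 -62:91 -61:86 -60:92 -59:113 -58:122 -57:123 -56:124 -55:122
```

At the stop: force is 5 N, with the TCP at the predicted -73 mm. I'll back off, rise and go over the raised end.

Emit:
{"op": "play_rows", "data": {
  "plan": [
    {"dr": [0, 0, 0], "slide": [-1, 0, 0], "grip": 5.5},
    {"dr": [0, 0, 0], "slide": [-2.2, 0, 0], "grip": 5.5},
    {"dr": [0, 0, 0], "slide": [-2.2, 0, -2.5], "grip": 5.5},
    {"dr": [0, 0, 0], "slide": [-1.5, 0, -4.5], "grip": 5.5},
    {"dr": [0, 0, 0], "slide": [0, 0, -4.5], "grip": 5.5}
  ]
}}

```text
clock: 8.57
tcp_pos: [0.4584, 0.0301, 0.1038]
tcp_rot: [0.999, 0.036, 0.005, -0.001]
force: [0.5, -0.0, 0.5]
gripper_width: 0.0547
gripper_force: 0.0
```

Emit:
{"op": "play_rows", "data": {
  "plan": [
    {"dr": [0, 0, 0], "slide": [1.2, 0, 0], "grip": 5.5},
    {"dr": [0, 0, 0], "slide": [2.2, 0, 0], "grip": 5.5},
    {"dr": [0, 0, 0], "slide": [2.2, 0, 0.6], "grip": 5.5},
    {"dr": [0, 0, 0], "slide": [2.2, 0, 1.2], "grip": 5.5},
    {"dr": [0, 0, 0], "slide": [2.2, 0, 1.5], "grip": 5.5}
  ]
}}

```text
clock: 8.98
tcp_pos: [0.4764, 0.0303, 0.0831]
tcp_rot: [0.999, 0.035, -0.001, 0.0]
force: [-0.5, -0.8, 0.4]
gripper_width: 0.0552
gripper_force: 0.0
```

```bash
python3 -c "
from h import *
edge(z=.037,lo=-76,hi=-54,save='w9.npy')"
```

```text
9.0333 tcp [-51.1  -0.2  36.8] F [ 0.  -0.1 -1.5]
-10 -76:53 -75:49 -74:107 -73:201 -72:238 -71:183 -70:70 -69:53 -68:66 -67:157 -66:203 -65:182 -64:185 -63:205 -62:206 -61:206 -60:164 -59:224 -58:235 -57:197 -56:124 -55:122
10 -76:52 -75:48 -74:62 -73:93 -72:109 -71:82 -70:61 -69:59 -68:83 -67:167 -66:209 -65:187 -64:189 -63:209 -62:211 -61:195 -60:190 -59:238 -58:241 -57:125 -56:121 -55:124
```

Emit:
{"op": "play_rows", "data": {
  "plan": [
    {"dr": [0, 0, 0], "slide": [0, 0, 0.3], "grip": 5.5},
    {"dr": [0, 0, 0], "slide": [0, 0, 0.6], "grip": 5.5},
    {"dr": [0, 0, 0], "slide": [0, 0, 0.9], "grip": 5.5},
    {"dr": [0, 0, 0], "slide": [0, 0, 1.2], "grip": 5.5},
    {"dr": [0, 0, 0], "slide": [0, 0, 1.5], "grip": 5.5}
  ]
}}

```text
clock: 9.45
tcp_pos: [0.4778, 0.0307, 0.0694]
tcp_rot: [0.999, 0.035, 0.0, -0.0]
force: [-0.5, -0.2, -0.5]
gripper_width: 0.0548
gripper_force: 0.0
```

Emit:
{"op": "play_rows", "data": {
  "plan": [
    {"dr": [0, 0, 0], "slide": [0, 0, 0.1], "grip": 5.5},
    {"dr": [0, 0, 0], "slide": [0, 0, 0.2], "grip": 5.5},
    {"dr": [0, 0, 0], "slide": [0, 0, 0.3], "grip": 5.5},
    {"dr": [0, 0, 0], "slide": [0, 0, 0.4], "grip": 5.5},
    {"dr": [0, 0, 0], "slide": [0, 0, 0.5], "grip": 5.5}
  ]
}}

```text
clock: 9.87
tcp_pos: [0.4777, 0.0306, 0.0648]
tcp_rot: [0.999, 0.035, -0.0, 0.0]
force: [-1.5, -0.9, 3.4]
gripper_width: 0.0552
gripper_force: 1.4
```

Contact at TCP z ≈ 0.065 (3.4 N up). I'll keep pressing.

Emit:
{"op": "play_rows", "data": {
  "plan": [
    {"dr": [0, 0, 0], "slide": [0, 0, 0.12], "grip": 5.5},
    {"dr": [0, 0, 0], "slide": [0, 0, 0.24], "grip": 5.5},
    {"dr": [0, 0, 0], "slide": [0, 0, 0.36], "grip": 5.5},
    {"dr": [0, 0, 0], "slide": [0, 0, 0.48], "grip": 5.5},
    {"dr": [0, 0, 0], "slide": [0, 0, 0.6], "grip": 5.5}
  ]
}}

```text
clock: 10.28
tcp_pos: [0.4782, 0.0309, 0.0584]
tcp_rot: [0.999, 0.035, 0.0, -0.0]
force: [0.1, 0.6, 1.7]
gripper_width: 0.0549
gripper_force: 0.4
```

Emit:
{"op": "play_rows", "data": {
  "plan": [
    {"dr": [0, 0, 0], "slide": [0, 0, 0.12], "grip": 5.5},
    {"dr": [0, 0, 0], "slide": [0, 0, 0.24], "grip": 5.5},
    {"dr": [0, 0, 0], "slide": [0, 0, 0.36], "grip": 5.5},
    {"dr": [0, 0, 0], "slide": [0, 0, 0.48], "grip": 5.5},
    {"dr": [0, 0, 0], "slide": [0, 0, 0.6], "grip": 5.5}
  ]
}}

```text
clock: 10.7
tcp_pos: [0.4779, 0.0307, 0.0525]
tcp_rot: [0.999, 0.035, -0.0, -0.0]
force: [0.1, -0.1, 1.3]
gripper_width: 0.0553
gripper_force: 0.4
```

Emit:
{"op": "play_rows", "data": {
  "plan": [
    {"dr": [0, 0, 0], "slide": [0, 0, 0.12], "grip": 5.5},
    {"dr": [0, 0, 0], "slide": [0, 0, 0.24], "grip": 5.5},
    {"dr": [0, 0, 0], "slide": [0, 0, 0.36], "grip": 5.5},
    {"dr": [0, 0, 0], "slide": [0, 0, 0.48], "grip": 5.5},
    {"dr": [0, 0, 0], "slide": [0, 0, 0.56], "grip": 5.5}
  ]
}}

```text
clock: 11.12
tcp_pos: [0.4779, 0.0307, 0.0469]
tcp_rot: [0.999, 0.035, 0.0, -0.0]
force: [0.8, -0.6, 0.5]
gripper_width: 0.0551
gripper_force: 0.0
```

Emit:
{"op": "play_rows", "data": {
  "plan": [
    {"dr": [0, 0, 0], "slide": [0, 0, 0.05], "grip": 5.5},
    {"dr": [0, 0, 0], "slide": [0, 0, 0.1], "grip": 5.5},
    {"dr": [0, 0, 0], "slide": [0, 0, 0.15], "grip": 5.5},
    {"dr": [0, 0, 0], "slide": [0, 0, 0.2], "grip": 5.5},
    {"dr": [0, 0, 0], "slide": [0, 0, 0.2], "grip": 5.5}
  ]
}}

```text
clock: 11.53
tcp_pos: [0.4779, 0.0307, 0.045]
tcp_rot: [0.999, 0.035, 0.0, -0.0]
force: [-0.6, -0.3, 0.6]
gripper_width: 0.0551
gripper_force: 0.0
```

Emit:
{"op": "play_rows", "data": {
  "plan": [
    {"dr": [0, 0, 0], "slide": [0, 0, 0.05], "grip": 5.5},
    {"dr": [0, 0, 0], "slide": [0, 0, 0.1], "grip": 5.5},
    {"dr": [0, 0, 0], "slide": [0, 0, 0.15], "grip": 5.5},
    {"dr": [0, 0, 0], "slide": [0, 0, 0.2], "grip": 5.5},
    {"dr": [0, 0, 0], "slide": [0, 0, 0.2], "grip": 5.5}
  ]
}}

```text
clock: 11.95
tcp_pos: [0.478, 0.0307, 0.0448]
tcp_rot: [0.999, 0.035, 0.0, 0.0]
force: [-5.0, 0.7, 13.3]
gripper_width: 0.0549
gripper_force: 6.9
```

Run:
```python
from h import *
w=read_camera("wrist");o=get_obs();print(o["clock"],o["tcp_pos"],nest(o["tcp_pos"]),o["force"]);np.save("w10.npy",w)
b=read_camera("side");np.save("b10.npy",b)
g=lambda c:(255*(c/255.)**.5).astype(np.uint8)
A=cv2.resize(g(w)[0:300,130:390],(390,450),interpolation=cv2.INTER_CUBIC)
B=cv2.resize(g(b)[130:210,230:303],(410,450),interpolation=cv2.INTER_CUBIC)
cv2.imwrite("pics/w10.png",np.hstack([A,B]))
```

```text
12.0 [0.4779896  0.0307176  0.04483283] [-49.11973432   0.21296998  -1.16716867] [-5.23730405  0.83148948 13.85843597]
```

View pics/w10.png

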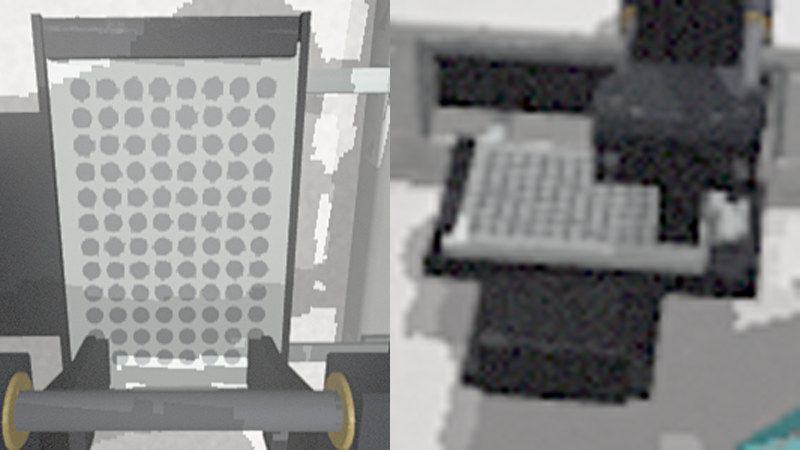

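Plate is flat (side crop) with its low end under the lip at the top of the wrist crop, and the fingertips bear on it at 14 N at the right height. Next is the pull, so I first check where the bottle stands and how high the gripper body is.

Run:
```python
from h import *
for n,uv in(("scene",(454,415)),("side",(306,340))):
  print(n,"bottle near base edge",nest(px2w(n,np.array(uv)/1.5625,0)))
for z in (.05,.06,.07,.08,.09,.1):
  print(z,[w2px("side",np.array([.4780,.0307,.0448+z])+NX*x/1e3+NY*y/1e3)[0].round(0) for x,y in((37.5,95),(-37.5,95),(37.5,-95))])
b=cv2.cvtColor(np.load("b10.npy"),cv2.COLOR_BGR2GRAY)
for c in (262,266,268,270,275,280,285,290,294): print(c,b[120:176:2,c])
```

```text
scene bottle near base edge [173.15023645 157.6547967  -46.        ]
side bottle near base edge [158.26083591 173.5868151  -46.        ]
0.05 [array([264., 175.]), array([294., 177.]), array([272., 136.])]
0.06 [array([264., 172.]), array([294., 174.]), array([272., 133.])]
0.07 [array([264., 169.]), array([294., 171.]), array([272., 130.])]
0.08 [array([265., 166.]), array([294., 168.]), array([272., 127.])]
0.09 [array([265., 162.]), array([295., 165.]), array([272., 124.])]
0.1 [array([265., 159.]), array([295., 161.]), array([272., 121.])]
262 [200 198 198 196 200 200 199 203  95  66  34   1   9   5   6  34  87  88
  98  95  94  80  76  69  72  89  99  93]
266 [203 203 201 200 200 200 202 177 104  60  33   5   5  16  18  19  22  13
  27  27  26  40  78  90 101  97  89  99]
268 [104  97 196 200 201 201 206 113  90  65  39   6  21  20  19  17  14   9
   6  26   7  32  81  73  58  70  73 111]
270 [  6   0 178 207 182 146 110  83  75  68  36  25  19  18  29  17  12  11
   2  21   8  23  86  95  87  85  75  84]
275 [ 6  4  6  7  1  8  4  5  5  4  9 22 23 18 23 23 15  7  1  5  6  0 52 52
 59 69 69 84]
280 [10  5  6  1  1  6  5  6  8  5  1 16 18 17 21 24 13  7  3  5  8  5 10  3
  2  3  2 74]
285 [ 5  7  3  7  5  5  4  6  5  4  6 14 12 16 17 13 19  8  6  1  5  4 16 26
 26 78 65 78]
290 [  3   6   8   8   9   4   4   6   4   2   2  29  32  22  16  17  14  11
   2   4   7   8  11  96 132 133  70   9]
294 [14 10  7 29 30 31 62 57 68 70 70 72 60 20 15 13 12  9  3  0  4  0  7 12
 10 10 14 15]
```

Emit:
{"op": "play_rows", "data": {
  "plan": [
    {"dr": [0, 0, 0], "slide": [0, 0, -2], "grip": 5.5},
    {"dr": [0, 0, 0], "slide": [0, 0, -5], "grip": 4},
    {"dr": [0, 0, 0], "slide": [0, 0, -8], "grip": 2},
    {"dr": [0, 0, 0], "slide": [0, 0, -9], "grip": 0},
    {"dr": [0, 0, 0], "slide": [0, 0, -9], "grip": 0}
  ]
}}

```text
clock: 12.47
tcp_pos: [0.48, 0.0314, 0.1362]
tcp_rot: [0.999, 0.035, 0.004, -0.001]
force: [-0.1, 0.5, -1.1]
gripper_width: 0.0359
gripper_force: 0.0
```

Run:
```python
from h import *
w=read_camera("wrist");o=get_obs();print(o["clock"],o["tcp_pos"],nest(o["tcp_pos"]),o["force"],o["gripper_width"]);np.save("w11.npy",w)
G=cv2.cvtColor(w,cv2.COLOR_BGR2GRAY)
def prof(y,z,xs): print(y,z," ".join(f"{x}:{int(G[int(v),int(u)])}" for x in xs for u,v in [w2px("wrist",N0+NX*x/1e3+NY*y/1e3+np.array([0,0,z/1e3]))[0]] if 0<=v<384))
for y in(-30,-10,0,10,30):prof(y,14.4,range(-84,-40,2))
for y in(0,20):prof(y,14.4,range(48,72,2))
# well grid detection
s=cv2.resize(G,None,fx=3,fy=3,interpolation=cv2.INTER_CUBIC)
bp=cv2.SimpleBlobDetector_Params();bp.minArea=40;bp.maxArea=3000;bp.filterByConvexity=False;bp.filterByInertia=False;bp.minThreshold=20;bp.maxThreshold=240
ok,c=cv2.findCirclesGrid(s,(8,12),flags=cv2.CALIB_CB_SYMMETRIC_GRID|cv2.CALIB_CB_CLUSTERING,blobDetector=cv2.SimpleBlobDetector_create(bp))
print(ok)
if ok:
  c=c.reshape(-1,2)/3
  q=c[[0,7,88,95]];q=sorted(map(tuple,q),key=lambda p:p[1]);q=sorted(q[:2])+sorted(q[2:]);print(q);plate(q)
```

```text
12.5167 [0.47848132 0.03107444 0.13418019] [-48.60386633   0.53392084  88.18018665] [-0.23333042  0.34019859 -0.96502333] 0.03209228981020441
-30 14.4 -84:42 -82:44 -80:44 -78:47 -76:63 -74:69 -72:69 -70:72 -68:75 -66:73 -64:79 -62:241 -60:233 -58:232 -56:232 -54:234 -52:207 -50:157 -48:157 -46:225 -44:218 -42:158
-10 14.4 -84:73 -82:67 -80:165 -78:218 -76:83 -74:224 -72:223 -70:120 -68:105 -66:107 -64:103 -62:114 -60:241 -58:236 -56:235 -54:236 -52:237 -50:239 -48:238 -46:236 -44:236 -42:239
0 14.4 -84:74 -82:67 -80:168 -78:216 -76:135 -74:224 -72:226 -70:115 -68:106 -66:105 -64:105 -62:106 -60:207 -58:237 -56:235 -54:236 -52:237 -50:239 -48:238 -46:236 -44:236 -42:239
10 14.4 -84:70 -82:67 -80:170 -78:223 -76:86 -74:227 -72:227 -70:121 -68:106 -66:104 -64:104 -62:111 -60:204 -58:238 -56:235 -54:236 -52:238 -50:220 -48:237 -46:237 -44:239 -42:237
30 14.4 -84:35 -82:38 -80:39 -78:40 -76:38 -74:71 -72:73 -70:71 -68:73 -66:68 -64:147 -62:239 -60:235 -58:235 -56:235 -54:237 -52:169 -50:168 -48:165 -46:229 -44:91 -42:72
0 14.4 48:170 50:169 52:168 54:167 56:126 58:48 60:56 62:55 64:54 66:54 68:54 70:117
20 14.4 48:109 50:154 52:167 54:167 56:170 58:50 60:56 62:56 64:58 66:57 68:59 70:116
False
```

Catch confirmed: its nose covers the plate end from -68 to -61 mm in the middle, while the plate's edge at the sides is at -63.5 mm, so it sits over the plate. The body bottom is about TCP+0.087, so it clears the 106 mm reader front. The bottle stays more than 100 mm away. Moving to the pull with the fingers closed.

Emit:
{"op": "play_rows", "data": {
  "plan": [
    {"dr": [0, 0, 0], "slide": [0.9, -4, 0], "grip": 0},
    {"dr": [0, 0, 0], "slide": [1.8, -8, 0], "grip": 0},
    {"dr": [0, 0, 0], "slide": [2.7, -12, 0], "grip": 0},
    {"dr": [0, 0, 0], "slide": [3.6, -15, 0], "grip": 0},
    {"dr": [0, 0, 0], "slide": [3.6, -16.5, 0], "grip": 0}
  ]
}}

```text
clock: 12.93
tcp_pos: [0.5027, 0.2009, 0.1311]
tcp_rot: [0.999, 0.036, -0.001, 0.0]
force: [-0.1, -0.6, 0.7]
gripper_width: 0.0024
gripper_force: 0.0
```

Emit:
{"op": "play_rows", "data": {
  "plan": [
    {"dr": [0, 0, 0], "slide": [0, 0, 3], "grip": 0},
    {"dr": [0, 0, 0], "slide": [0, 0, 6], "grip": 0},
    {"dr": [0, 0, 0], "slide": [0, 0, 8.5], "grip": 0},
    {"dr": [0, 0, 0], "slide": [0, 0, 9.6], "grip": 0},
    {"dr": [0, 0, 0], "slide": [0, 0, 9.6], "grip": 0}
  ]
}}

```text
clock: 13.35
tcp_pos: [0.4989, 0.1954, 0.0325]
tcp_rot: [0.999, 0.034, -0.004, 0.003]
force: [0.2, 0.0, 0.1]
gripper_width: 0.0006
gripper_force: 0.0
```

Emit:
{"op": "play_rows", "data": {
  "plan": [
    {"dr": [0, 0, 0], "slide": [0, 0.5, 0], "grip": 0},
    {"dr": [0, 0, 0], "slide": [0, 1, 0], "grip": 0},
    {"dr": [0, 0, 0], "slide": [0, 1.4, 0], "grip": 0},
    {"dr": [0, 0, 0], "slide": [0, 1.8, 0], "grip": 0},
    {"dr": [0, 0, 0], "slide": [0, 2.2, 0], "grip": 0}
  ]
}}

```text
clock: 13.77
tcp_pos: [0.5044, 0.1758, 0.038]
tcp_rot: [0.999, 0.035, 0.001, -0.001]
force: [-1.6, 4.0, 0.0]
gripper_width: 0.0006
gripper_force: 1.8
```

Run:
```python
from h import *
o=get_obs();print(o["clock"],nest(o["tcp_pos"]),o["force"],o["gripper_width"])
```

```text
13.7667 [-12.49245747 143.06685961  -7.96697072] [-1.62471995  3.97271285  0.03254739] 0.0006069414940240088
```

Contact with the pull (4 N). Pushing along.

Emit:
{"op": "play_rows", "data": {
  "plan": [
    {"dr": [0, 0, 0], "slide": [0, 0.6, 0], "grip": 0},
    {"dr": [0, 0, 0], "slide": [0, 1.2, 0], "grip": 0},
    {"dr": [0, 0, 0], "slide": [0, 1.8, 0], "grip": 0},
    {"dr": [0, 0, 0], "slide": [0, 2.4, 0], "grip": 0},
    {"dr": [0, 0, 0], "slide": [0, 3, 0], "grip": 0}
  ]
}}

```text
clock: 14.18
tcp_pos: [0.5067, 0.1459, 0.0376]
tcp_rot: [0.999, 0.035, 0.001, -0.0]
force: [0.7, 4.0, 3.1]
gripper_width: 0.0003
gripper_force: 1.9
```

Emit:
{"op": "play_rows", "data": {
  "plan": [
    {"dr": [0, 0, 0], "slide": [0, 0.8, 0], "grip": 0},
    {"dr": [0, 0, 0], "slide": [0, 1.6, 0], "grip": 0},
    {"dr": [0, 0, 0], "slide": [0, 2.4, 0], "grip": 0},
    {"dr": [0, 0, 0], "slide": [0, 3.2, 0], "grip": 0},
    {"dr": [0, 0, 0], "slide": [0, 4, 0], "grip": 0}
  ]
}}

```text
clock: 14.6
tcp_pos: [0.5098, 0.1058, 0.0375]
tcp_rot: [0.999, 0.035, 0.001, -0.001]
force: [2.0, 4.6, 4.0]
gripper_width: -0.0
gripper_force: 2.6
```

Emit:
{"op": "play_rows", "data": {
  "plan": [
    {"dr": [0, 0, 0], "slide": [0, 0.8, 0], "grip": 0},
    {"dr": [0, 0, 0], "slide": [0, 1.6, 0], "grip": 0},
    {"dr": [0, 0, 0], "slide": [0, 2.4, 0], "grip": 0},
    {"dr": [0, 0, 0], "slide": [0, 3.2, 0], "grip": 0},
    {"dr": [0, 0, 0], "slide": [0, 4, 0], "grip": 0}
  ]
}}

```text
clock: 15.02
tcp_pos: [0.5123, 0.0657, 0.0372]
tcp_rot: [0.999, 0.035, 0.001, -0.0]
force: [2.8, 3.9, 2.5]
gripper_width: 0.0001
gripper_force: 2.2
```

Emit:
{"op": "play_rows", "data": {
  "plan": [
    {"dr": [0, 0, 0], "slide": [0, 0.6, 0], "grip": 0},
    {"dr": [0, 0, 0], "slide": [0, 1.2, 0], "grip": 0},
    {"dr": [0, 0, 0], "slide": [0, 1.8, 0], "grip": 0},
    {"dr": [0, 0, 0], "slide": [0, 2.4, 0], "grip": 0},
    {"dr": [0, 0, 0], "slide": [0, 3, 0], "grip": 0}
  ]
}}

```text
clock: 15.43
tcp_pos: [0.5136, 0.0357, 0.0369]
tcp_rot: [0.999, 0.035, -0.0, -0.0]
force: [3.0, 3.6, 1.6]
gripper_width: 0.0005
gripper_force: 2.0
```

Run:
```python
from h import *
o=get_obs();print(o["clock"],nest(o["tcp_pos"]),o["force"],o["gripper_width"])
```

```text
15.4333 [-13.28822708   2.63052205  -9.05978335] [3.02517139 3.60519099 1.63497693] 0.0004928676734731085
```

Emit:
{"op": "play_rows", "data": {
  "plan": [
    {"dr": [0, 0, 0], "slide": [0, 0.4, 0], "grip": 0},
    {"dr": [0, 0, 0], "slide": [0, 0.8, 0], "grip": 0},
    {"dr": [0, 0, 0], "slide": [0, 1.2, 0], "grip": 0},
    {"dr": [0, 0, 0], "slide": [0, 1.6, 0], "grip": 0},
    {"dr": [0, 0, 0], "slide": [0, 1.9, 0], "grip": 0}
  ]
}}

```text
clock: 15.85
tcp_pos: [0.5145, 0.0168, 0.0369]
tcp_rot: [0.999, 0.035, -0.0, 0.0]
force: [1.3, 3.9, 0.9]
gripper_width: 0.0004
gripper_force: 1.8
```

Emit:
{"op": "play_rows", "data": {
  "plan": [
    {"dr": [0, 0, 0], "slide": [0, 0.15, 0], "grip": 0},
    {"dr": [0, 0, 0], "slide": [0, 0.3, 0], "grip": 0},
    {"dr": [0, 0, 0], "slide": [0, 0.45, 0], "grip": 0},
    {"dr": [0, 0, 0], "slide": [0, 0.6, 0], "grip": 0},
    {"dr": [0, 0, 0], "slide": [0, 0.7, 0], "grip": 0}
  ]
}}

```text
clock: 16.27
tcp_pos: [0.5151, 0.0101, 0.0369]
tcp_rot: [0.999, 0.035, -0.0, 0.0]
force: [1.6, 3.5, 0.9]
gripper_width: 0.0003
gripper_force: 1.6
```

Emit:
{"op": "play_rows", "data": {
  "plan": [
    {"dr": [0, 0, 0], "slide": [0, 0.12, 0], "grip": 0},
    {"dr": [0, 0, 0], "slide": [0, 0.24, 0], "grip": 0},
    {"dr": [0, 0, 0], "slide": [0, 0.36, 0], "grip": 0},
    {"dr": [0, 0, 0], "slide": [0, 0.4, 0], "grip": 0},
    {"dr": [0, 0, 0], "slide": [0, 0.4, 0], "grip": 0}
  ]
}}

```text
clock: 16.68
tcp_pos: [0.5154, 0.0072, 0.0369]
tcp_rot: [0.999, 0.035, -0.0, -0.001]
force: [0.3, 7.5, 0.8]
gripper_width: 0.0001
gripper_force: 3.9
```

Emit:
{"op": "play_rows", "data": {
  "plan": [
    {"dr": [0, 0, 0], "slide": [0, 0.05, 0], "grip": 0},
    {"dr": [0, 0, 0], "slide": [0, 0.1, 0], "grip": 0},
    {"dr": [0, 0, 0], "slide": [0, 0.15, 0], "grip": 0},
    {"dr": [0, 0, 0], "slide": [0, 0.2, 0], "grip": 0},
    {"dr": [0, 0, 0], "slide": [0, 0.2, 0], "grip": 0}
  ]
}}

```text
clock: 17.1
tcp_pos: [0.5154, 0.0071, 0.037]
tcp_rot: [0.999, 0.035, 0.0, -0.002]
force: [-3.2, 15.9, 1.7]
gripper_width: 0.0002
gripper_force: 8.3
```

Stop reached (16 N and no further travel, pull face at about -37 mm as expected). Backing off and checking.

Emit:
{"op": "play_rows", "data": {
  "plan": [
    {"dr": [0, 0, 0], "slide": [0, -1, 0], "grip": 0},
    {"dr": [0, 0, 0], "slide": [0, -3, 0], "grip": 0},
    {"dr": [0, 0, 0], "slide": [0, -6, 0], "grip": 0},
    {"dr": [0, 0, 0], "slide": [0, -9, -3], "grip": 0},
    {"dr": [0, 0, 0], "slide": [0, -11, -7], "grip": 0}
  ]
}}

```text
clock: 17.52
tcp_pos: [0.5043, 0.1118, 0.101]
tcp_rot: [0.999, 0.035, -0.005, 0.003]
force: [0.8, 0.4, 0.0]
gripper_width: 0.0005
gripper_force: 0.0
```

Emit:
{"op": "play_rows", "data": {
  "plan": [
    {"dr": [0, 0, 0], "slide": [0, 0, -3], "grip": 0},
    {"dr": [0, 0, 0], "slide": [0, 0, -5], "grip": 0},
    {"dr": [0, 0, 0], "slide": [0, 0, -5], "grip": 0},
    {"dr": [0, 0, 0], "slide": [0, 0, -5], "grip": 0},
    {"dr": [0, 0, 0], "slide": [0, 0, -5], "grip": 0}
  ]
}}

```text
clock: 17.93
tcp_pos: [0.5066, 0.1112, 0.1524]
tcp_rot: [0.999, 0.034, -0.002, 0.001]
force: [-0.4, 0.7, -0.2]
gripper_width: 0.0004
gripper_force: 0.0
```

Run:
```python
from h import *
o=get_obs();print(o["clock"],nest(o["tcp_pos"]),o["force"])
a=read_camera("side");G=cv2.cvtColor(a,cv2.COLOR_BGR2GRAY);G0=cv2.cvtColor(np.load("side0.npy"),cv2.COLOR_BGR2GRAY)
def prof(x,z,ys,n="side",g=G): print(n,x,z," ".join(f"{y}:{int(g[int(v),int(u)])}" for y in ys for u,v in [w2px(n,N0+NX*x/1e3+NY*y/1e3+np.array([0,0,z/1e3]))[0]]))
prof(0,28,range(-70,-10,3));prof(-20,28,range(-70,-10,3))
# flap: column profile in reader front plane, y=-85
for x in(-50,0,50):print("front z",x," ".join(f"{z}:{int(g[int(v),int(u)])}" for g in(G0,G) for z in range(-40,66,5) for u,v in [w2px("side",N0+NX*x/1e3-NY*.085+np.array([0,0,z/1e3]))[0]]))
```

```text
17.9333 [-14.81324258  78.4809866  106.39626581] [-0.35460457  0.65889372 -0.21417137]
side 0 28 -70:2 -67:1 -64:1 -61:10 -58:10 -55:4 -52:4 -49:5 -46:6 -43:6 -40:17 -37:17 -34:24 -31:16 -28:16 -25:8 -22:4 -19:6 -16:8 -13:8
side -20 28 -70:8 -67:8 -64:6 -61:6 -58:6 -55:6 -52:6 -49:5 -46:5 -43:10 -40:10 -37:21 -34:21 -31:19 -28:13 -25:13 -22:11 -19:11 -16:6 -13:9
front z -50 -40:98 -35:99 -30:100 -25:96 -20:88 -15:88 -10:121 -5:130 0:158 5:150 10:0 15:6 20:8 25:4 30:7 35:24 40:39 45:53 50:75 55:123 60:199 65:195 -40:73 -35:75 -30:76 -25:85 -20:103 -15:85 -10:88 -5:87 0:68 5:17 10:5 15:6 20:6 25:9 30:9 35:24 40:41 45:56 50:77 55:125 60:201 65:199
front z 0 -40:48 -35:57 -30:127 -25:91 -20:105 -15:113 -10:135 -5:125 0:72 5:16 10:3 15:7 20:7 25:6 30:2 35:19 40:39 45:69 50:78 55:181 60:199 65:196 -40:3 -35:7 -30:10 -25:8 -20:6 -15:6 -10:19 -5:26 0:9 5:6 10:7 15:1 20:10 25:3 30:6 35:3 40:6 45:3 50:7 55:7 60:3 65:10
front z 50 -40:147 -35:147 -30:154 -25:161 -20:151 -15:90 -10:93 -5:53 0:49 5:11 10:4 15:7 20:9 25:6 30:7 35:21 40:36 45:74 50:80 55:178 60:199 65:195 -40:68 -35:52 -30:64 -25:75 -20:87 -15:70 -10:67 -5:62 0:53 5:16 10:5 15:8 20:6 25:9 30:9 35:5 40:7 45:32 50:27 55:5 60:7 65:9
```

```bash
python3 -c "
from plant import *
print(finish_job())"
```

```text
the job is handed in; nothing more can be done
None
```

The job is handed in: the plate was hooked under the lip, pressed flat with the catch over it, and the carrier pushed in to its stop, with nothing on the bench touched. My last side-camera check matched a shut flap, but black on black it could not prove it, and no verdict came back on handing in.

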